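# Point the antenna heading arm at the blue mark and press start

### The arm

A 6-joint arm with a two-finger parallel gripper is mounted at the origin on the work surface. World frame = base frame: x ahead of the robot, y to its left, z up, the work surface at z = 0. Lengths are in m, angles in rad, forces in N, time in s.
With the tool pointing down it reaches from about 0.4 to 0.925 m from the base axis. Payload 12.5 kg.
Tool frame: the origin (TCP) lies midway between the tips of the shut fingers; the grasp point (between the pads) lies 19 mm behind it; z points along the fingers, y is the direction in which the jaws open and shut (so a half turn about z gives the same grasp; the last joint's range is limited). The gripper opens to 95 mm and grips with 3 to 60 N. Pads are 20 mm wide; open, the fingers measure 119 mm over their backs; the gripper's body (75 mm by 180 mm) begins 59 mm behind the grasp point.
Start: joints at [-0.106, 0.491, 1.559, -0, 1.092, -0.106], TCP at [0.625, 0, 0.215] pointing down, gripper open.
Joint ranges: [-3.1, 3.1], [-0.84, 2.19], [0.05, 2.79], [-1.13, 4.28], [0.06, 2.93], [-2.69, 2.69]. Speed limits (rad/s): [2.22, 2.22, 2.79, 3.14, 3.14, 3.14].

### API

Orientations are given as a unit quaternion [x, y, z, w].
In Python, from workcell import bot, vision, workorder gives the robot as it stands.
- The arm moves only by the shell command python3 -m inch 'ROWS'. ROWS is JSON, a list of rows, each a list of 7 numbers: the turn, a rotation vector about the tool's x, y, z in units of 10 degrees (1.0 is 10 degrees), then the shift along the tool's x, y, z in units of 50 mm (1.0 is 50 mm), then the closure, from 0 (fully open) to 1 (shut). In form: [[wx, wy, wz, tx, ty, tz, gripper], ...]. A call has 1 to 20 rows; each row shifts and turns the commanded pose from where the row before left it, along the tool's axes as they then stand; what a row does not reach is not made up. A row lasts 1/8 s, in which the tool goes at most 62.5 mm and 10.7 degrees, less where a joint would pass 70% of its speed; a pose out of reach is approached as far as the arm can. A call is refused whole if a number of a shift passes 1 or a number of a turn 1, either way. A call with a gripper value outside its range is refused whole. The fingers move at their own pace and stop on an object; the grip force is fixed at half the most. Time passes only in rows, so rows that do not move let the fingers close. It gives the time, the measured TCP pose, the force and the opening at its end, in the units of the state.
- bot.get_state(): the state, without advancing time (a new reading comes with each control period).
- vision.read_camera(name): name is "scene" or "side" or "wrist"; returns the picture (480x640x3 uint8, red, green, blue); there is no depth.
- vision.camera_params(name): a dict with "vfov" (degrees; the focal length in pixels is half the picture's height over the tangent of half this angle, whatever the lens; pixels are square), "cx", "cy" (the principal point, pixels), "pose" (4x4, takes a point from camera to world coordinates). Camera axes: x right, y down, z forward; pixel columns grow to the right and rows downward; lengths in m; the calibration is good to about 2 mm. A picture is of the moment at which its call begins: read the wrist's pose just before it. camera_params takes no time and is no camera call; for the wrist camera it gives the pose at the moment of the call.
- workorder.finish_job(): hands the job in, once; it reports no verdict.
The state is a dict: "t": time; "joint_positions": joint angles; "qvel": joint speeds; "tau": joint torques, N m; "tcp_pos": TCP position; "ee_rot": TCP orientation; "force": force on the tool from outside, world axes, zero at the start; "wrist_torque": the same for the moment, N m; "gripper_width": finger opening in m.
Only numpy, scipy, OpenCV 4.12 (cv2) and the standard library are available. Lean on these libraries where they do the work, as an engineer would, in place of code of your own. Each camera call takes 0.05 s, during which the arm holds its last target.

### The job

Turn the antenna to its blue heading: with one shut fingertip, push the orange pointer arm on the radio desk's heading control round until it points straight at the blue mark and leave it there, then press the green start button all the way down and let it go. Only push the arm from one side, do not pinch it; do not press the button before the arm is set, and leave the microphone, bottle and brass adapter where they stand.

Things in the scene. Friction and masses are not known exactly. Their poses are not given: they have to be found in the camera images.
- controller: the heading control: a black desk console with aluminium sides and a white and grey dial on its flat top, 260 mm (its x) by 250 mm (its y), top 60 mm above the desk; fixed to the desk. Origin: centre of its underside; its z points up. The dial's centre is 20 mm along +x from the origin
- pivot (a point): the vertical axis of the pointer arm, at the dial's centre, 78 mm above the desk; a black hub of 15 mm radius stands round it to 90 mm above the desk. Axes as the console's
- pointer (a joint): angle of the orange pointer arm about the pivot: 0 when it points along the console's +x, growing counter-clockwise seen from above; stops at -2.3 and 2.3 rad. It has stiff friction (about 0.06 N m, so 1 to 2 N at the arm) and stays where it is left
- pointer_tip (a point): outer end of the orange arm, 78 mm from the pivot and 78 mm above the desk; x points outward along the arm, z up. The arm is an upright bar 16 mm wide from 16 to 74 mm from the pivot (its last 4 mm is a blade 4 mm wide), its underside 68 mm and its top 84 mm above the desk (a 4 mm wide ridge along its middle rises to 87 mm). pointer_c2 is its counter-clockwise side, pointer_c3 its clockwise side
- blue_mark: the blue mark: a disc 18 mm across and 4 mm thick fixed on the dial, about 92 mm from the pivot. Origin: centre of its underside, 60 mm above the desk
- red_mark: the red mark, same disc, another heading (not wanted)
- yellow_mark: the yellow mark, same disc, another heading (not wanted)
- start_top (a point): centre of the top face of the green round start button, 28 mm across, in a black housing on the console's top near its corner towards -x, -y. It is pressed straight down 6 mm, fully down at 5 N, and springs back
- start (a joint): travel of the start button, m: 0 up, 0.006 fully down
- microphone_center (a point): loose desk microphone standing left of the console: base 110 x 80 x 30 mm (this point is the base's centre, 15 mm up), head at the top of a stem, 145 mm tall in all
- bottle_center (a point): loose small white bottle with yellow cap right of the console, 40 mm across, 95 mm tall; this point is at half its height
- adapter_center (a point): loose brass connector adapter standing on the console's top near its corner towards -x, +y, 22 mm across, 34 mm tall; this point is at half its height

How it is judged:
By the outcome, as a careful person would: the job done as asked, in the order asked, and still so for the second after the job is handed in, with the robot touching nothing.
It also fails if it takes over 54 s, if anything falls off the work surface, if the arm or the gripper's body presses on something with over 40 N, if the wrist force passes 120 N, or if a joint passes its speed limit or range.

## Working session

There is one attempt and no reset: what is moved stays moved. The work goes in short steps, Python scripts to look and compute and a shell command to move; the robot and the scene stay as the last step left them, time stands still between calls to the robot, and variables do not carry over. Pictures are saved under pics/ and viewed, and the job is handed in when it is done.

```bash
mkdir -p pics; ls; python3 - <<'E'
from workcell import bot, vision, workorder
import cv2
s=bot.get_state(); print(s)
for n in ["scene","side","wrist"]:
    p=vision.camera_params(n); print(n,p)
    im=vision.read_camera(n); cv2.imwrite(f"pics/{n}0.png",im[:,:,::-1])
E
```

```text
pics
{'t': 0.0, 'joint_positions': array([-1.05595489e-01,  4.91552029e-01,  1.55943916e+00, -3.65838255e-05,
        1.09173447e+00, -1.05603462e-01]), 'qvel': array([-0.00057171, -0.00020579,  0.00019517,  0.0005101 , -0.00072544,
       -0.00017218]), 'tau': array([-9.52334158e-04, -6.12640929e+01, -2.58175153e+01,  6.92750537e-02,
        4.83079045e-02, -1.38641695e-05]), 'tcp_pos': array([6.24750692e-01, 4.30907070e-05, 2.14069983e-01]), 'ee_rot': array([ 7.07097880e-01,  7.07115455e-01, -3.68743831e-04, -4.30366122e-04]), 'force': array([-1.04354891,  1.031554  , -0.11638534]), 'wrist_torque': array([-0.04676152,  0.00061668,  0.00641425]), 'gripper_width': 0.09474855518315393}
scene {'vfov': 49.57611543687354, 'cx': 322.18163658583796, 'cy': 244.33257885930865, 'pose': array([[ 0.84818001,  0.35983856, -0.38872469,  0.90118282],
       [ 0.52945878, -0.59842323,  0.60130112, -0.47656673],
       [-0.01625056, -0.71582529, -0.69809031,  0.64566025],
       [ 0.        ,  0.        ,  0.        ,  1.        ]])}
side {'vfov': 47.846326582840135, 'cx': 322.4901418825686, 'cy': 242.2654198516373, 'pose': array([[-0.88065129, -0.33125026,  0.3387131 ,  0.29718669],
       [-0.47359987,  0.5966493 , -0.64785243,  0.5990184 ],
       [ 0.01250836, -0.73094656, -0.68232006,  0.69848106],
       [ 0.        ,  0.        ,  0.        ,  1.        ]])}
wrist {'vfov': 68.28088279710957, 'cx': 311.7718131533633, 'cy': 243.35490386589603, 'pose': array([[ 9.99999809e-01, -1.15265800e-04, -6.07484975e-04,
         6.24738473e-01],
       [-2.70894222e-04, -9.64834746e-01, -2.62857070e-01,
         7.38454499e-02],
       [-5.55824181e-04,  2.62857185e-01, -9.64834593e-01,
         3.84279685e-01],
       [ 0.00000000e+00,  0.00000000e+00,  0.00000000e+00,
         1.00000000e+00]])}
```

View pics/scene0.png

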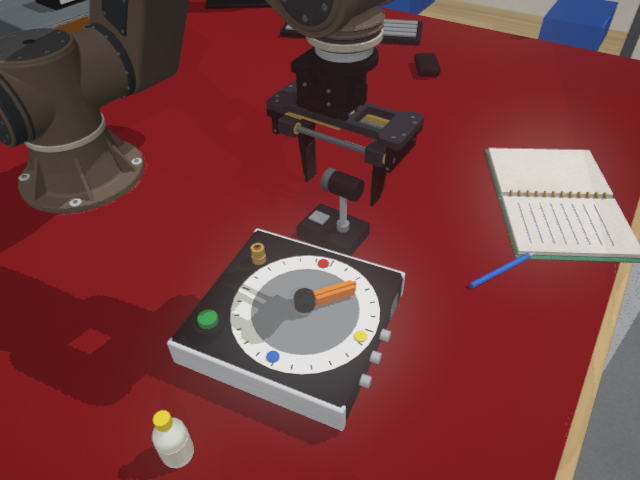

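View pics/side0.png

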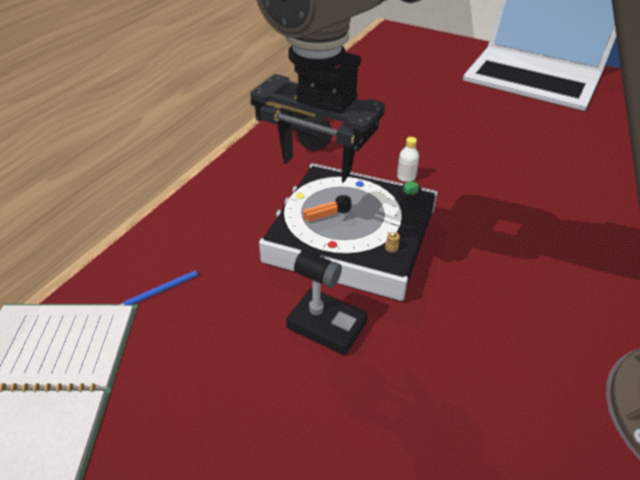

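View pics/wrist0.png

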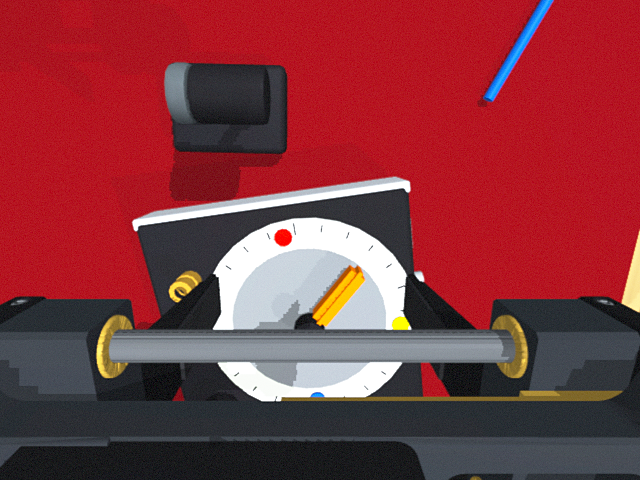

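The scene view shows the hub at about (304,300), the pointer tip at (355,287), and the blue (273,357), red (323,263) and yellow (361,336) marks. The green button is at (207,319) and the adapter at (258,253). I'll enlarge crops to read these more closely.

```bash
python3 - <<'E'
import cv2
a=cv2.imread('pics/scene0.png')[225:425,165:415]; cv2.imwrite('pics/scene0c.png',cv2.resize(a,None,fx=3,fy=3,interpolation=cv2.INTER_CUBIC)[:600,:750])
a=cv2.imread('pics/side0.png')[155:305,250:450]; cv2.imwrite('pics/side0c.png',cv2.resize(a,None,fx=4,fy=4,interpolation=cv2.INTER_CUBIC))
E
```

```text
(no output)
```

View pics/scene0c.png

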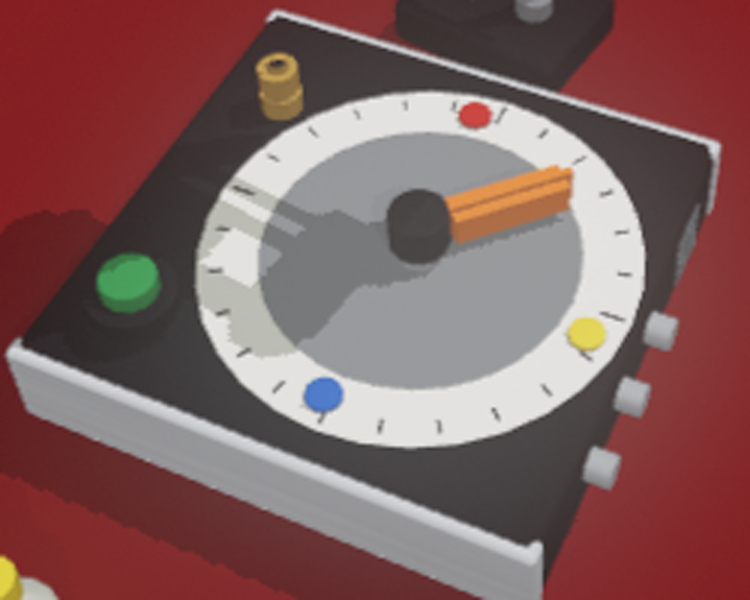

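View pics/side0c.png

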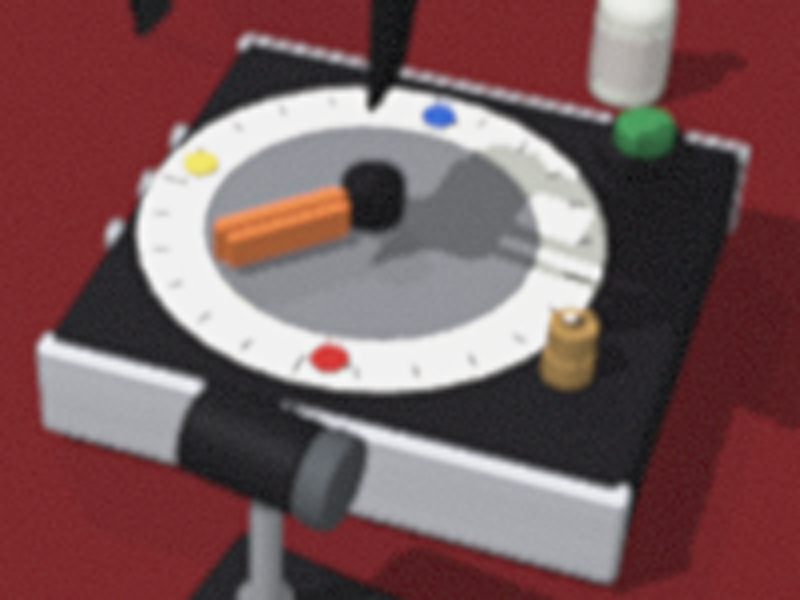

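```bash
cat > h.py <<'E'
import numpy as np, cv2
from workcell import bot, vision, workorder
def ray(cam,uv):
    p=vision.camera_params(cam); f=240/np.tan(np.radians(p['vfov']/2)); T=np.array(p['pose'])
    d=np.array([(uv[0]-p['cx'])/f,(uv[1]-p['cy'])/f,1.]); return T[:3,3],T[:3,:3]@d
def onz(cam,uv,z):
    o,d=ray(cam,uv); return o+d*(z-o[2])/d[2]
def proj(cam,P):
    p=vision.camera_params(cam); f=240/np.tan(np.radians(p['vfov']/2)); T=np.array(p['pose'])
    q=T[:3,:3].T@(np.array(P)-T[:3,3]); return np.array([f*q[0]/q[2]+p['cx'],f*q[1]/q[2]+p['cy']])
H={'blue':(105,125,120),'green':(60,85,80),'yellow':(25,32,150),'red':(0,5,190)}
def blobs(im,lo,hi,roi):
    hsv=cv2.cvtColor(im,cv2.COLOR_BGR2HSV); m=cv2.inRange(hsv,lo,hi)
    k=np.zeros_like(m); x0,y0,x1,y1=roi; k[y0:y1,x0:x1]=m[y0:y1,x0:x1]
    n,l,st,c=cv2.connectedComponentsWithStats(k); return sorted([(int(st[i,4]),c[i].round(2)) for i in range(1,n)],key=lambda t:-t[0])[:2]
E
python3 - <<'E'
from h import *
R={'scene':(165,225,415,425),'side':(255,160,445,262)}
for c in R:
    im=cv2.imread(f'pics/{c}0.png')
    for n,lo,hi,z in [('blue',(105,120,90),(125,255,255),.064),('yellow',(24,120,120),(33,255,255),.064),('red',(0,150,190),(4,255,255),.064),('green',(55,100,60),(85,255,255),.075)]:
        b=blobs(im,lo,hi,R[c]); print(c,n,b,onz(c,b[0][1],z).round(4) if b else '')
    # dial grey+white inner boundary: hull of bright low-sat
    hsv=cv2.cvtColor(im,cv2.COLOR_BGR2HSV); m=cv2.inRange(hsv,(0,0,150),(180,45,255))
    x0,y0,x1,y1=R[c]; k=np.zeros_like(m); k[y0:y1,x0:x1]=m[y0:y1,x0:x1]
    k=cv2.morphologyEx(k,cv2.MORPH_OPEN,np.ones((3,3)))
    n,l,st,_=cv2.connectedComponentsWithStats(k); i=1+st[1:,4].argmax(); print(st[i])
    ys,xs=np.nonzero(l==i); hull=cv2.convexHull(np.c_[xs,ys].astype(np.int32))
    W=np.array([onz(c,h[0],.0605)[:2] for h in hull])
    A=np.c_[2*W,np.ones(len(W))]; s=np.linalg.lstsq(A,(W**2).sum(1),rcond=None)[0]; r=np.sqrt(s[2]+s[:2]@s[:2])
    print('dial',s[:2].round(4),r.round(4), (np.hypot(*(W-s[:2]).T)-r).std().round(4))
E
```

```text
scene blue [(105, array([272.34, 356.03]))] [ 0.6326 -0.188   0.064 ]
scene yellow [(96, array([360.04, 335.68])), (80, array([167.56, 418.46]))] [ 0.7153 -0.0996  0.064 ]
scene red [(54, array([323. , 262.7]))] [ 0.5999 -0.0094  0.064 ]
scene green [(319, array([207.26, 318.76]))] [ 0.5255 -0.1912  0.075 ]
[  231   256   149   118 10734]
dial [ 0.6235 -0.0969] 0.1067 0.0003
side blue [(25, array([359.12, 183.56]))] [ 0.6291 -0.1856  0.064 ]
side yellow [(27, array([299.85, 195.26]))] [ 0.7114 -0.0975  0.064 ]
side red [(31, array([331.81, 244.06]))] [ 0.5961 -0.0072  0.064 ]
side green [(153, array([410.49, 187.84]))] [ 0.5323 -0.2075  0.075 ]
[ 284  177  117   76 4803]
dial [ 0.622  -0.0977] 0.1083 0.001
```

```bash
python3 - <<'E'
from h import *
im=cv2.imread('pics/wrist0.png')
for n,uv,z in [('red',(283,237),.064),('yellow',(401,324),.064),('blue',(317,397),.064),('tip',(357,270),.084),('armin',(316,322),.084),('mictop',(230,93),.13),('micbase c',(231,110),.03)]:
    print('wrist',n,onz('wrist',uv,z).round(4))
# button triangulation (top-face centres)
o1,d1=ray('scene',(165+128/3,225+276/3)); o2,d2=ray('side',(250+646/4,155+126/4))
A=np.c_[d1,-d2]; t=np.linalg.lstsq(A,o2-o1,rcond=None)[0]; print('button tri',o1+t[0]*d1,o2+t[1]*d2)
# pointer ridge (z .087) in scene & side
for c,a,b in [('scene',(165+452/3,225+212/3),(165+562/3,225+178/3)),('side',(250+343/4,155+200/4),(250+222/4,155+228/4))]:
    A,B=onz(c,a,.087),onz(c,b,.087); print(c,A.round(4),B.round(4),np.degrees(np.arctan2(*(B-A)[1::-1])))
# adapter base
print('adapter',onz('scene',(165+282/3,225+105/3),.062),onz('side',(250+568/4,155+378/4),.062))
print('bottle',onz('scene',(176,457),.01)); 
print('console corners scene',[onz('scene',(165+x/3,225+y/3),.06).round(4) for x,y in [(275,14),(717,146),(540,548),(12,348)]])
print('side',[onz('side',(250+x/4,155+y/4),.06).round(4) for x,y in [(248,40),(745,150),(625,490),(43,342)]])
E
```

```text
wrist red [ 0.5977 -0.0073  0.064 ]
wrist yellow [ 0.7138 -0.097   0.064 ]
wrist blue [ 0.6301 -0.1829  0.064 ]
wrist tip [ 0.6652 -0.0328  0.084 ]
wrist armin [ 0.6286 -0.0843  0.084 ]
wrist mictop [0.5701 0.1086 0.13  ]
wrist micbase c [0.5486 0.1074 0.03  ]
button tri [ 0.53119756 -0.19416338  0.08600482] [ 0.52748135 -0.1962991   0.0873839 ]
scene [ 0.6367 -0.0873  0.087 ] [ 0.6702 -0.0425  0.087 ] 53.260171253633104
side [ 0.6263 -0.0792  0.087 ] [ 0.6639 -0.0358  0.087 ] 49.02443708837344
adapter [ 0.51001788 -0.05458229  0.062     ] [ 0.50102453 -0.04689813  0.062     ]
bottle [ 0.59184023 -0.34286381  0.01      ]
console corners scene [array([0.4629, 0.0013, 0.06  ]), array([0.7156, 0.0378, 0.06  ]), array([ 0.75  , -0.1999,  0.06  ]), array([ 0.496 , -0.2399,  0.06  ])]
side [array([ 0.7423, -0.2004,  0.06  ]), array([ 0.489 , -0.2374,  0.06  ]), array([0.4558, 0.0006, 0.06  ]), array([0.7098, 0.0408, 0.06  ])]
```

```bash
python3 -m inch '[[0,0,0,-0.35,0.08,0,1],[0,0,0,-0.35,0.08,0,1],[0,0,-0.85,0,0,0,1],[0,0,-0.85,0,0,0,1],[0,0,-0.85,0,0,0,1],[0,0,-0.85,0,0,0,1],[0,0,-0.85,0,0,0,1],[0,0,-0.85,0,0,0,1],[0,0,0,0,0,0.6,1],[0,0,0,0,0,0.6,1],[0,0,0,0,0,0.5,1],[0,0,0,0,0,0,1]]'; python3 - <<'E'
from h import *
print(bot.get_state())
for n in ["scene","side","wrist"]:
    im=vision.read_camera(n); cv2.imwrite(f"pics/{n}1.png",im[:,:,::-1])
a=cv2.imread('pics/scene1.png')[175:425,165:465]; cv2.imwrite('pics/scene1c.png',cv2.resize(a,None,fx=2.4,fy=2.4,interpolation=cv2.INTER_CUBIC))
E
```

```text
t: 1.65
tcp_pos: [0.6324, -0.0361, 0.128]
ee_rot: [0.334, 0.942, -0.0, -0.002]
force: [0.3, 0.2, 0.4]
gripper_width: 0.0002
{'t': 1.65, 'joint_positions': array([-1.61137251e-01,  5.95778969e-01,  1.62323435e+00, -6.56961594e-05,
        9.25759281e-01, -1.05028875e+00]), 'qvel': array([ 0.00711978, -0.03880278, -0.03621907, -0.00048213,  0.02644329,
        0.0041171 ]), 'tau': array([ 7.45923305e-02, -6.26301169e+01, -2.13507539e+01,  1.02235164e-02,
       -3.24062733e-01, -7.20868600e-03]), 'tcp_pos': array([ 0.63244056, -0.03605058,  0.12803106]), 'ee_rot': array([ 3.34243239e-01,  9.42485506e-01, -3.09953733e-04, -1.55968578e-03]), 'force': array([0.31832631, 0.22589471, 0.44426662]), 'wrist_torque': array([ 0.12274724, -0.01781791, -0.02069469]), 'gripper_width': 0.00019893000445696553}
```

View pics/scene1c.png

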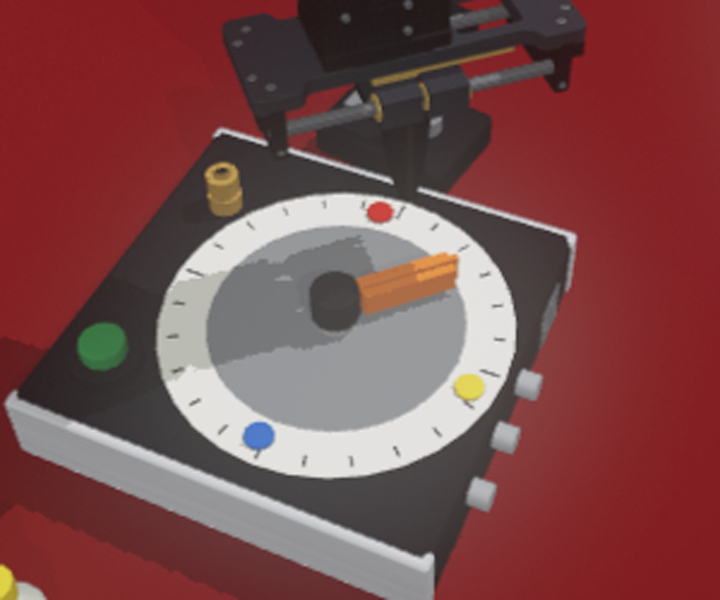

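View pics/wrist1.png

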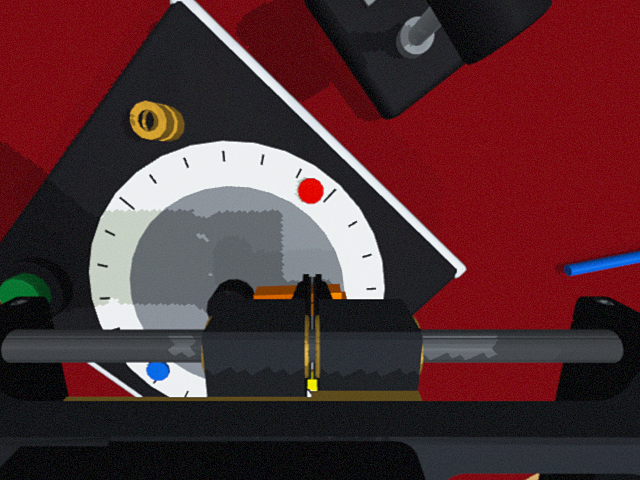

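View pics/side1.png

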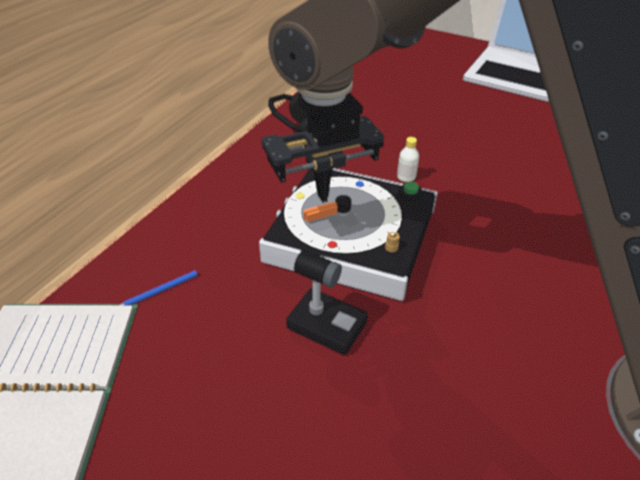

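The wrist view shows the shut fingertip at about (312,278), parallel to the arm and on its counter-clockwise side. Nothing is in the way, so I'll go down beside the arm and start the push.

```bash
python3 -m inch '[[0,0,0,0,0,0.5,1],[0,0,0,0,0,0.5,1],[0,0,0,0,0,0.04,1],[0,0,0,0,0,0,1]]'; python3 - <<'E'
from h import *
for n in ["scene","wrist"]:
    im=vision.read_camera(n); cv2.imwrite(f"pics/{n}2.png",im[:,:,::-1])
a=cv2.imread('pics/scene2.png')[225:375,265:415]; cv2.imwrite('pics/scene2c.png',cv2.resize(a,None,fx=4,fy=4,interpolation=cv2.INTER_CUBIC))
E
```

```text
t: 2.3
tcp_pos: [0.6337, -0.0352, 0.079]
ee_rot: [0.334, 0.943, 0.0, 0.001]
force: [0.2, -0.5, 0.5]
gripper_width: 0.0004
```

View pics/scene2c.png

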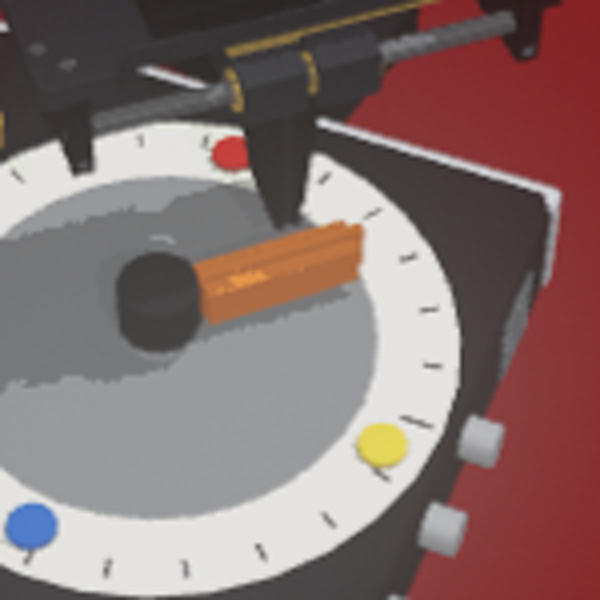

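View pics/wrist2.png

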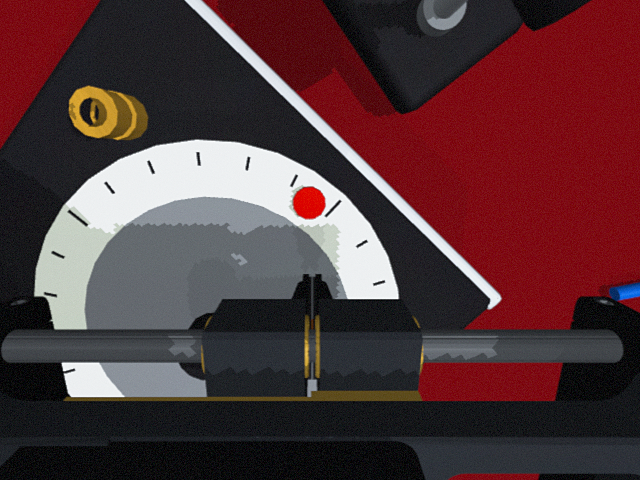

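The fingertip is behind the arm, clear of its top, and 11 mm or so away from its side. Next I go a little lower, make contact and start the arc.

```bash
python3 -m inch '[[0,0,0,0,0,0.08,1],[0,0,0,-0.1,0,0,1],[0,0,0,-0.1,0,0,1],[0,0,0,-0.04,0,0,1],[0,0,0.5,-0.097,0.027,0,1],[0,0,0.5,-0.097,0.027,0,1],[0,0,0.5,-0.097,0.027,0,1],[0,0,0.5,-0.097,0.027,0,1],[0,0,0.5,-0.097,0.027,0,1],[0,0,0.5,-0.097,0.027,0,1],[0,0,0,0,0,0,1]]'; python3 - <<'E'
from h import *
from scipy.spatial.transform import Rotation as R
s=bot.get_state(); M=R.from_quat(s['ee_rot']).as_matrix(); r=M.T@(s['tcp_pos']-np.array([.622,-.0965,.078])); print(r*1000, np.degrees(np.arctan2(M[1,1],M[0,1])),s['tcp_pos'],s['force'])
for n in ["scene"]:
    im=vision.read_camera(n); cv2.imwrite(f"pics/{n}3.png",im[:,:,::-1])
a=cv2.imread('pics/scene3.png')[225:375,265:415]; cv2.imwrite('pics/scene3c.png',cv2.resize(a,None,fx=4,fy=4,interpolation=cv2.INTER_CUBIC))
E
```

```text
t: 3.78
tcp_pos: [0.6667, -0.0603, 0.0736]
ee_rot: [0.566, 0.824, -0.0, 0.0]
force: [-0.3, 0.2, -0.8]
gripper_width: 0.0007
[17.73396473 54.65984099  4.42791987] 21.02156014560817 [ 0.66666085 -0.06033925  0.07357202] [-0.2991789   0.16958383 -0.83123764]
```

View pics/scene3c.png

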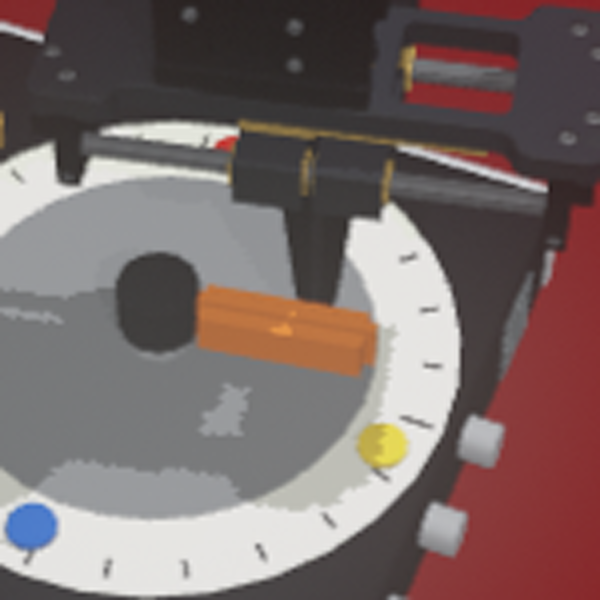

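The arm moved, and the tool is on the planned circle at r = (17.7, 54.7) mm. I'll push another 90° and then measure.

```bash
python3 -m inch '[[0,0,0.5,-0.097,0.027,0,1],[0,0,0.5,-0.097,0.027,0,1],[0,0,0.5,-0.097,0.027,0,1],[0,0,0.5,-0.097,0.027,0,1],[0,0,0.5,-0.097,0.027,0,1],[0,0,0.5,-0.097,0.027,0,1],[0,0,0.5,-0.097,0.027,0,1],[0,0,0.5,-0.097,0.027,0,1],[0,0,0.5,-0.097,0.027,0,1],[0,0,0.5,-0.097,0.027,0,1],[0,0,0.5,-0.097,0.027,0,1],[0,0,0.5,-0.097,0.027,0,1],[0,0,0.5,-0.097,0.027,0,1],[0,0,0.5,-0.097,0.027,0,1],[0,0,0.5,-0.097,0.027,0,1],[0,0,0.5,-0.097,0.027,0,1],[0,0,0.5,-0.097,0.027,0,1],[0,0,0.5,-0.097,0.027,0,1],[0,0,0,0,0,0,1]]'; python3 - <<'E'
from h import *
from scipy.spatial.transform import Rotation as R
s=bot.get_state(); M=R.from_quat(s['ee_rot']).as_matrix(); r=M.T@(s['tcp_pos']-np.array([.622,-.0965,.078])); print(r*1000, np.degrees(np.arctan2(M[1,1],M[0,1])),s['tcp_pos'],s['force'],s['joint_positions'])
for n in ["scene","side"]:
    im=vision.read_camera(n); cv2.imwrite(f"pics/{n}4.png",im[:,:,::-1])
a=cv2.imread('pics/scene4.png')[250:400,215:365]; cv2.imwrite('pics/scene4c.png',cv2.resize(a,None,fx=4,fy=4,interpolation=cv2.INTER_CUBIC))
a=cv2.imread('pics/side4.png')[155:265,270:430]; cv2.imwrite('pics/side4c.png',cv2.resize(a,None,fx=5,fy=5,interpolation=cv2.INTER_CUBIC))
E
```

```text
t: 6.2
tcp_pos: [0.658, -0.1413, 0.0737]
ee_rot: [0.983, 0.183, 0.0, 0.0]
force: [-1.7, -0.3, -0.9]
gripper_width: 0.0006
[17.40302273 54.75142547  4.28126174] -68.88812507127608 [ 0.65795628 -0.14130843  0.07372643] [-1.67945033 -0.34333323 -0.92759574] [-3.09616282e-01  7.08729409e-01  1.55810344e+00 -6.95105033e-05
  8.74634625e-01  8.92752884e-01]
```

View pics/scene4c.png

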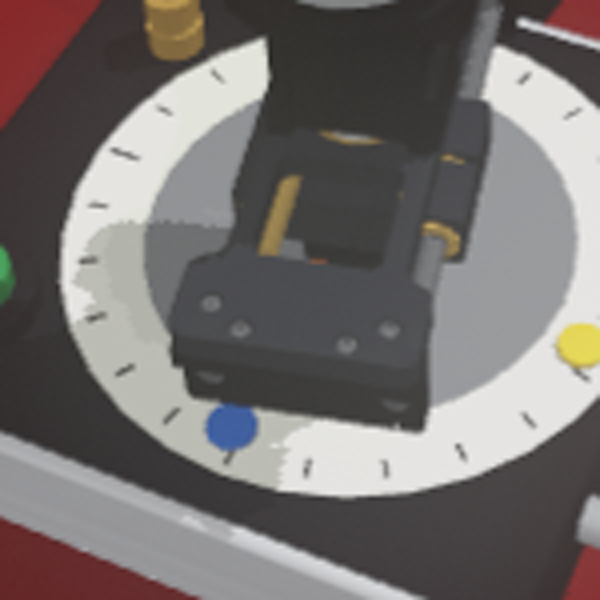

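View pics/side4c.png

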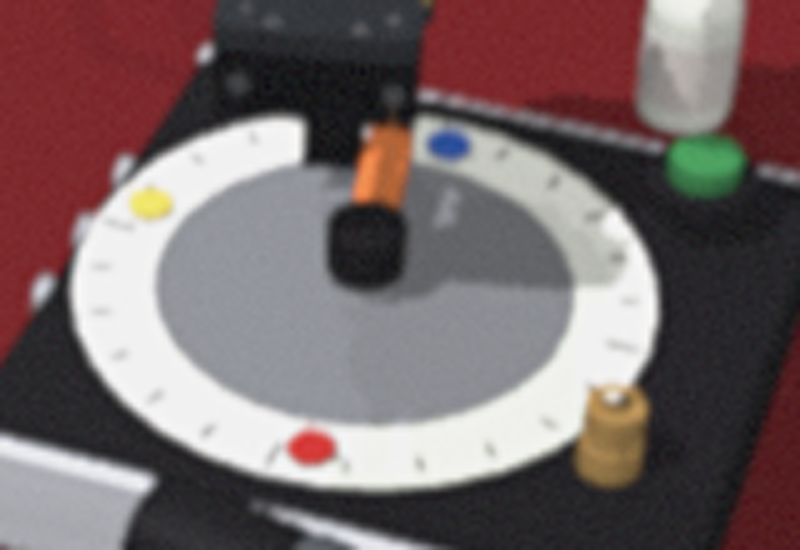

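```bash
python3 - <<'E'
from h import *
ang=lambda v:np.degrees(np.arctan2(v[1],v[0]))
f=lambda u,v:(265+u/4,225+v/4)
# scene3: ridge top line z .087
A=onz('scene',f(206,299),.087);B=onz('scene',f(365,328),.087); print('scene3 arm',ang(B-A),'tool 21.0')
# scene2 / 0
A=onz('scene',f(203,274),.087);B=onz('scene',f(355,233),.087); print('scene2 arm',ang(B-A))
g=lambda u,v:(270+u/5,155+v/5)
L=[onz('side',g(*p),.084) for p in [(363,168),(375,126)]]; Rr=[onz('side',g(*p),.084) for p in [(398,205),(410,125)]]
print('side4 edges',L,Rr,ang(L[1]-L[0]),ang(Rr[1]-Rr[0]))
# circumcentre of marks per camera
for c,P in {'scene':[(.6326,-.188),(.7153,-.0996),(.5999,-.0094)],'side':[(.6291,-.1856),(.7114,-.0975),(.5961,-.0072)],'wrist':[(.6301,-.1829),(.7138,-.097),(.5977,-.0073)]}.items():
    P=np.array(P); s=np.linalg.solve(np.c_[2*P,np.ones(3)],(P**2).sum(1)); print(c,s[:2],np.sqrt(s[2]+s[:2]@s[:2]),[ang(p-s[:2]).round(2) for p in P])
E
```

```text
scene3 arm 18.0222312947917 tool 21.0
scene2 arm 50.71829358968561
side4 edges [array([ 0.63887798, -0.13172886,  0.084     ]), array([ 0.64666585, -0.15734601,  0.084     ])] [array([ 0.61764515, -0.11810242,  0.084     ]), array([ 0.63532613, -0.16442173,  0.084     ])] -73.09021040788744 -69.10718153859811
scene [ 0.62418799 -0.09724663] 0.09114239681278986 [np.float64(-84.7), np.float64(-1.48), np.float64(105.46)]
side [ 0.62037796 -0.09496125] 0.09105743619673329 [np.float64(-84.5), np.float64(-1.6), np.float64(105.46)]
wrist [ 0.62400724 -0.09323511] 0.08987165357185779 [np.float64(-86.11), np.float64(-2.4), np.float64(107.02)]
```

```bash
python3 -m inch '[[0,0,0.5,-0.097,0.027,0,1],[0,0,0.5,-0.097,0.027,0,1],[0,0,0,0,0,0,1],[0,0,0,0.2,0,0,1],[0,0,0,0.3,0,0,1],[0,0,0,0.2,0,-0.5,1],[0,0,0,0.5,0,-0.8,1],[0,0,0,0.8,0,-0.8,1],[0,0,0,1,0,-0.5,1],[0,0,0,1,0,0,1],[0,0,0,0,0,0,1],[0,0,0,0,0,0,1]]'; python3 - <<'E'
from h import *
for n in ["scene","side","wrist"]:
    im=vision.read_camera(n); cv2.imwrite(f"pics/{n}5.png",im[:,:,::-1])
a=cv2.imread('pics/scene5.png')[250:400,215:365]; cv2.imwrite('pics/scene5c.png',cv2.resize(a,None,fx=4,fy=4,interpolation=cv2.INTER_CUBIC))
a=cv2.imread('pics/side5.png')[155:265,270:430]; cv2.imwrite('pics/side5c.png',cv2.resize(a,None,fx=5,fy=5,interpolation=cv2.INTER_CUBIC))
E
```

```text
t: 7.8
tcp_pos: [0.8458, -0.1084, 0.2027]
ee_rot: [0.995, 0.097, -0.001, -0.0]
force: [-0.4, -0.4, -0.5]
gripper_width: 0.0003
```

View pics/scene5c.png

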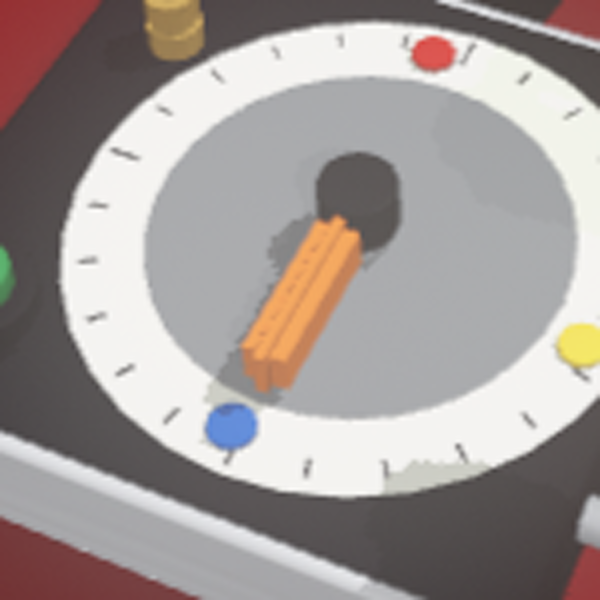

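View pics/side5c.png

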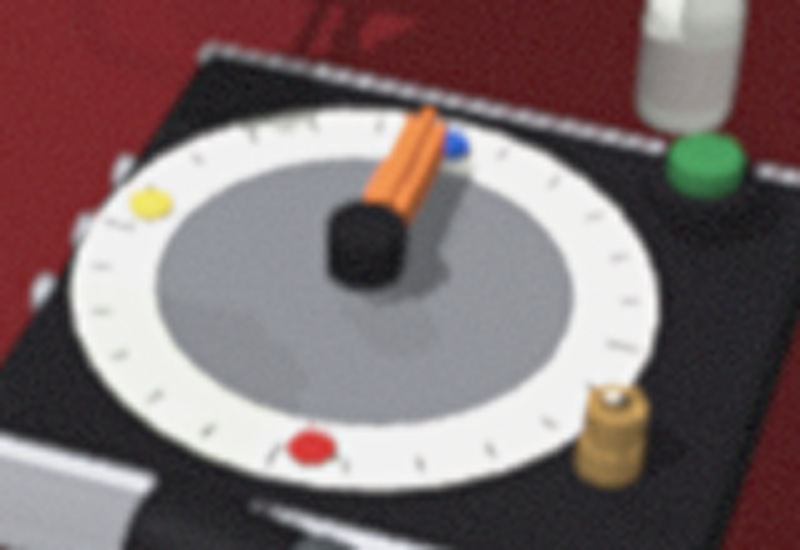

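View pics/wrist5.png

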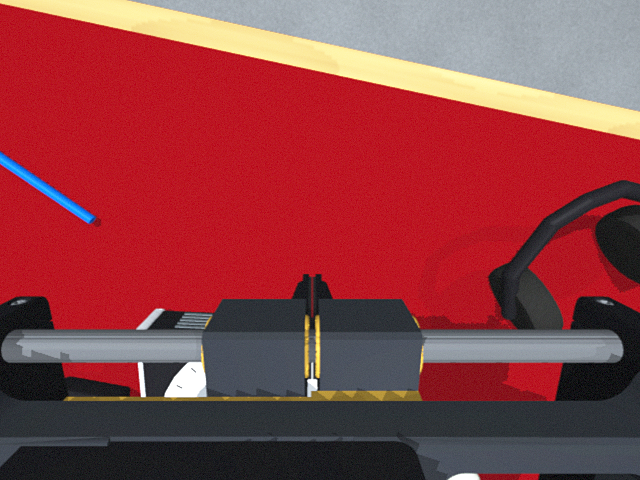

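The scene view now has the arm in full view, with its ridge running from (340,222) to about (268,357) in the crop and the blue mark at (231,426). It is still a few degrees short, so I'll fit the angle by overlaying the arm's known geometry.

```bash
cat > fit.py <<'E'
from h import *
from scipy.optimize import minimize
def mask(cam,f):
    im=cv2.imread(f); hsv=cv2.cvtColor(im,cv2.COLOR_BGR2HSV)
    return cv2.inRange(hsv,(5,110,80),(18,255,255))
def model(cam,px,py,th,roi,S=4):
    c,s=np.cos(th),np.sin(th); pts=[]
    for x0,x1,w,z0,z1 in [(16,74,8,68,84),(16,74,2,84,87),(74,78,2,68,84)]:
        q=[]
        for x in (x0,x1):
            for y in(-w,w):
                for z in(z0,z1):
                    q.append(proj(cam,[px+(x*c-y*s)/1e3,py+(x*s+y*c)/1e3,z/1e3]))
        pts.append(np.array(q))
    x0,y0,x1,y1=roi; m=np.zeros(((y1-y0)*S,(x1-x0)*S),np.uint8)
    for q in pts: cv2.fillConvexPoly(m,cv2.convexHull(((q-[x0,y0]+.5)*S).round().astype(np.int32)),255)
    q=[proj(cam,[px+.015*np.cos(a),py+.015*np.sin(a),z]) for a in np.arange(0,6.28,.2) for z in(.062,.09)]
    cond=proj(cam,[px+.04*c,py+.04*s,.078]); hub=proj(cam,[px,py,.078])
    # hub occludes arm if nearer to camera
    C=np.array(vision.camera_params(cam)['pose'])[:3,3]
    if np.hypot(C[0]-px-.03*c,C[1]-py-.03*s)>np.hypot(C[0]-px,C[1]-py):
        cv2.fillConvexPoly(m,cv2.convexHull(((np.array(q)-[x0,y0]+.5)*S).round().astype(np.int32)),0)
    return cv2.resize(m,(x1-x0,y1-y0),interpolation=cv2.INTER_AREA)
def fit(cam,f,roi,p0,th0):
    x0,y0,x1,y1=roi; M=mask(cam,f)[y0:y1,x0:x1].astype(float)
    cost=lambda v:np.abs(model(cam,v[0]/1e3,v[1]/1e3,np.radians(v[2]),roi)-M).sum()/255
    r=minimize(cost,[p0[0]*1e3,p0[1]*1e3,th0],method='Nelder-Mead',options=dict(initial_simplex=np.array([[p0[0]*1e3,p0[1]*1e3,th0],[p0[0]*1e3+2,p0[1]*1e3,th0],[p0[0]*1e3,p0[1]*1e3+2,th0],[p0[0]*1e3,p0[1]*1e3,th0+4]]),xatol=.02,fatol=.1))
    # fixed pivot too
    t=np.arange(th0-10,th0+10,.25); k=[cost([p0[0]*1e3,p0[1]*1e3,a]) for a in t]
    print(cam,f,'area',M.sum()/255,'free',r.x.round(2),round(r.fun,1),'fixed-pivot',t[int(np.argmin(k))],round(min(k),1))
E
python3 - <<'E'
from fit import *
fit('scene','pics/scene0.png',(285,265,375,325),(.6239,-.0972),51)
fit('side','pics/side0.png',(290,190,360,230),(.6212,-.096),50)
fit('scene','pics/scene5.png',(255,290,320,360),(.6239,-.0972),-80)
fit('side','pics/side5.png',(325,165,380,215),(.6212,-.096),-80)
E
```

```text
Traceback (most recent call last):
  File "fit.py", line 27, in fit
    r=minimize(cost,[p0[0]*1e3,p0[1]*1e3,th0],method='Nelder-Mead',options=dict(initial_simplex=np.array([[p0[0]*1e3,p0[1]*1e3,th0],[p0[0]*1e3+2,p0[1]*1e3,th0],[p0[0]*1e3,p0[1]*1e3+2,th0],[p0[0]*1e3,p0[1]*1e3,th0+4]]),xatol=.02,fatol=.1))
  File "fit.py", line 26, in <lambda>
    cost=lambda v:np.abs(model(cam,v[0]/1e3,v[1]/1e3,np.radians(v[2]),roi)-M).sum()/255
                         ~~~~~^^^^^^^^^^^^^^^^^^^^^^^^^^^^^^^^^^^^^^^^^^^^
  File "fit.py", line 18, in model
    cond=proj(cam,[px+.04*c,py+.04*s,.078]); hub=proj(cam,[px,py,.078])
                                                 ~~~~^^^^^^^^^^^^^^^^^^
  File "h.py", line 9, in proj
    p=vision.camera_params(cam); f=240/np.tan(np.radians(p['vfov']/2)); T=np.array(p['pose'])
ValueError: time passes only in moves, steps and waits
```

```bash
sed -i 's/vision.camera_params(cam)/cp(cam)/' h.py fit.py; cat >> h.py <<'E'
_C={}
def cp(c):
    if c=='wrist': return vision.camera_params(c)
    if c not in _C: _C[c]=vision.camera_params(c)
    return _C[c]
E
python3 - <<'E'
from fit import *
fit('scene','pics/scene0.png',(285,265,375,325),(.6239,-.0972),51)
fit('side','pics/side0.png',(290,190,360,230),(.6212,-.096),50)
fit('scene','pics/scene5.png',(255,290,320,360),(.6239,-.0972),-80)
fit('side','pics/side5.png',(325,165,380,215),(.6212,-.096),-80)
E
```

```text
scene pics/scene0.png area 636.0 free [623.04 -98.12  54.13] 38.5 fixed-pivot 54.25 53.3
side pics/side0.png area 423.0 free [621.1  -99.42  52.97] 24.9 fixed-pivot 51.5 55.6
scene pics/scene5.png area 632.0 free [622.29 -96.21 -80.78] 36.9 fixed-pivot -82.75 60.4
side pics/side5.png area 204.0 free [621.46 -95.08 -81.17] 39.9 fixed-pivot -81.0 41.5
```

Both cameras put the arm at about -81° and blue at about -84.6°, so about 3.7° remains. I'll work out the way back.

```bash
cat > tgt.py <<'E'
from h import *
from scipy.spatial.transform import Rotation as R
def go(yaw,rx,ry,z,pv=(.622,-.0965)):
    s=bot.get_state(); M=R.from_quat(s['ee_rot']).as_matrix(); y0=np.degrees(np.arctan2(M[1,1],M[0,1]))
    a=np.radians(yaw); u=np.array([np.cos(a),np.sin(a)]); t=np.array([-u[1],u[0]])
    P=np.r_[np.array(pv)+ry/1e3*u+rx/1e3*t, z]; d=M.T@(P-s['tcp_pos'])
    print('now',s['tcp_pos'].round(4),'yaw',y0.round(2),'target',P.round(4),'wz',((y0-yaw)/10).round(3),'shift before turn /50mm',(d/.05).round(3))
E
python3 - <<'E'
from tgt import *
go(-82.6,40,54.75,.1)
E
```

```text
now [ 0.8455 -0.109   0.2045] yaw -79.0 target [ 0.6687 -0.1456  0.1   ] wz 0.36 shift before turn /50mm [-3.61   0.044  2.088]
```

```bash
python3 -m inch '[[0,0,0,-0.8,0.01,0,1],[0,0,0,-0.9,0.01,0,1],[0,0,0,-0.9,0.01,0,1],[0,0,0,-0.7,0.01,0,1],[0,0,0,-0.31,0,0.3,1],[0,0,0.36,0,0,0.7,1],[0,0,0,0,0,0.7,1],[0,0,0,0,0,0.39,1],[0,0,0,0,0,0,1],[0,0,0,0,0,0,1]]'; python3 - <<'E'
from tgt import *
go(-82.6,17.4,54.75,.0737)
E
```

```text
t: 9.2
tcp_pos: [0.6698, -0.1454, 0.1006]
ee_rot: [0.998, 0.065, 0.001, 0.0]
force: [0.3, 0.2, 0.4]
gripper_width: 0.0004
now [ 0.6698 -0.1454  0.1006] yaw -82.6 target [ 0.6463 -0.1486  0.0737] wz 0.0 shift before turn /50mm [-0.476  0.002  0.538]
```

```bash
python3 -m inch '[[0,0,0,0,0,0.3,1],[0,0,0,0,0,0.24,1],[0,0,0,-0.1,0,0,1],[0,0,0,-0.12,0,0,1],[0,0,0,-0.1,0,0,1],[0,0,0,-0.08,0,0,1],[0,0,0,-0.04,0,0,1],[0,0,0,-0.03,0,0,1],[0,0,0,0,0,0,1],[0,0,0,0,0,0,1]]'; python3 - <<'E'
from tgt import *
go(-82.6,17.4,54.75,.0737)
im=vision.read_camera('side'); cv2.imwrite("pics/side6.png",im[:,:,::-1])
from fit import *
fit('side','pics/side6.png',(325,165,380,215),(.6213,-.0955),-82)
a=cv2.imread('pics/side6.png')[155:265,270:430]; cv2.imwrite('pics/side6c.png',cv2.resize(a,None,fx=5,fy=5,interpolation=cv2.INTER_CUBIC))
E
```

```text
t: 10.45
tcp_pos: [0.646, -0.1481, 0.0721]
ee_rot: [0.998, 0.065, 0.0, -0.0]
force: [1.5, -0.1, 0.9]
gripper_width: 0.0005
now [ 0.646  -0.1481  0.0721] yaw -82.6 target [ 0.6463 -0.1486  0.0737] wz 0.0 shift before turn /50mm [ 0.005  0.01  -0.031]
side pics/side6.png area 225.0 free [622.51 -95.55 -85.5 ] 34.7 fixed-pivot -84.25 37.1
```

View pics/side6c.png

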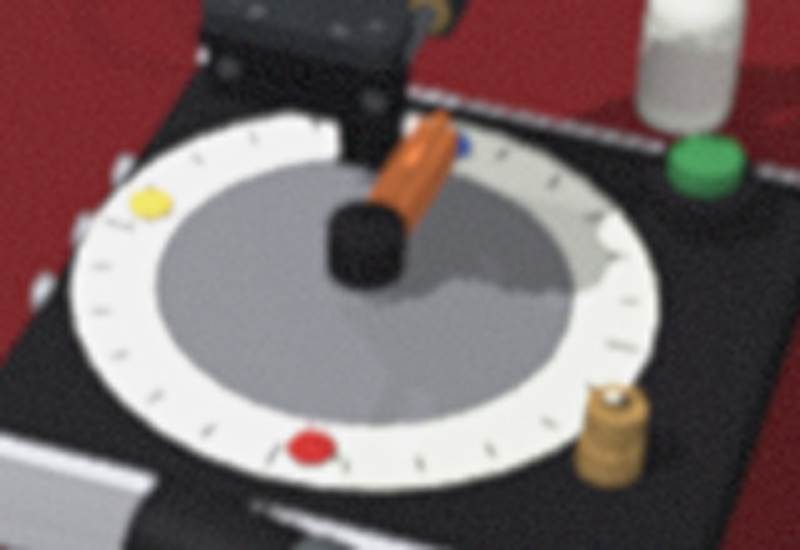

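The arm now reads about -84.5° from the side. I'll back off, lift, and cross to the button side, where both the scene and wrist cameras see the dial from above.

```bash
python3 -m inch '[[0,0,0,0.2,0,0,1],[0,0,0,0.3,0,0,1],[0,0,0,0,0,-0.5,1],[0,0,0,0,0,-0.9,1],[0,0,0,0,0,-0.9,1],[0,0,0,0,0,-0.9,1],[0,0,0,-0.5,0,-0.8,1],[0,0,0,-0.9,0,0,1],[0,0,0,-0.9,0,0,1],[0,0,0,-0.9,0,0,1],[0,0,0,-0.3,0,0,1],[0,0,0,0,0,0,1],[0,0,0,0,0,0,1]]'; python3 - <<'E'
from h import *
p=vision.camera_params('wrist'); import pickle; pickle.dump(p,open('w7.pkl','wb'))
for n in ["wrist","scene","side"]:
    im=vision.read_camera(n); cv2.imwrite(f"pics/{n}7.png",im[:,:,::-1])
a=cv2.imread('pics/scene7.png')[250:400,215:365]; cv2.imwrite('pics/scene7c.png',cv2.resize(a,None,fx=4,fy=4,interpolation=cv2.INTER_CUBIC))
E
```

```text
t: 12.12
tcp_pos: [0.4984, -0.1675, 0.2721]
ee_rot: [0.998, 0.065, 0.0, 0.0]
force: [0.5, -0.4, -0.4]
gripper_width: 0.0007
```

View pics/wrist7.png

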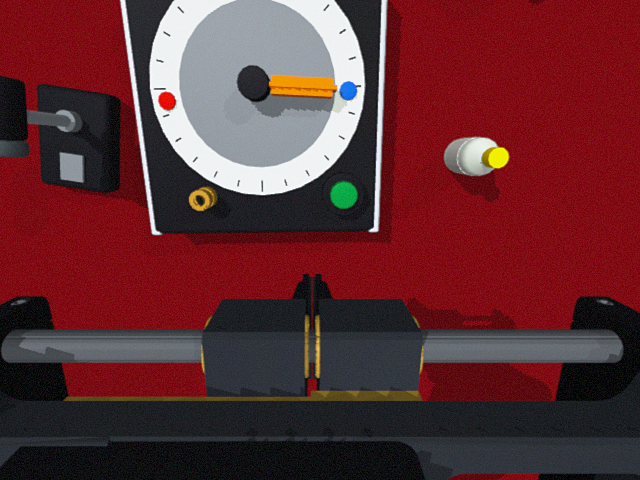

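View pics/scene7c.png

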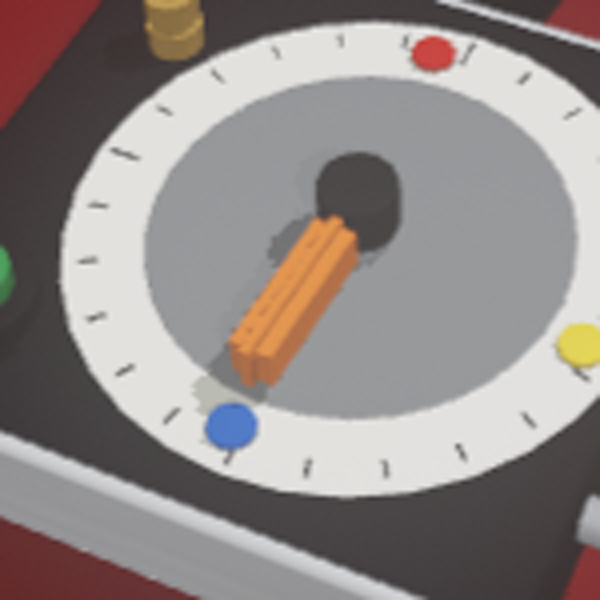

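The wrist picture shows hub (253,83), arm tip (335,88) and blue (348,91) almost in line. Next I compare the angles in all three cameras.

```bash
python3 - <<'E'
import h, pickle
W=pickle.load(open('w7.pkl','rb'))
o=h.cp
h.cp=lambda c: W if c=='wrist' else o(c)
import fit; fit.cp=h.cp
from h import *
from fit import fit as F
ang=lambda v:np.degrees(np.arctan2(v[1],v[0]))
F('scene','pics/scene7.png',(255,290,320,360),(.6239,-.0972),-84)
F('side','pics/side7.png',(325,165,380,215),(.6213,-.0955),-84)
im=cv2.imread('pics/wrist7.png')
mk={n:onz('wrist',blobs(im,lo,hi,(120,0,400,220))[0][1],.064)[:2] for n,lo,hi in [('blue',(105,120,90),(125,255,255)),('red',(0,200,200),(3,255,255))]}
print(mk)
hsv=cv2.cvtColor(im,cv2.COLOR_BGR2HSV); k=cv2.inRange(hsv,(0,0,110),(180,60,255)); k[:, :140]=0;k[:,370:]=0;k[200:]=0
k=cv2.morphologyEx(k,cv2.MORPH_OPEN,np.ones((5,5))); n,l,st,_=cv2.connectedComponentsWithStats(k); i=1+st[1:,4].argmax(); print(st[i])
ys,xs=np.nonzero((l==i)); hull=[q[0] for q in cv2.convexHull(np.c_[xs,ys].astype(np.int32)) if q[0][1]>3]
P=np.array([onz('wrist',q,.0605)[:2] for q in hull]); s=np.linalg.lstsq(np.c_[2*P,np.ones(len(P))],(P**2).sum(1),rcond=None)[0]; c=s[:2]
print('dial',c,np.sqrt(s[2]+c@c),(np.hypot(*(P-c).T)).std(),'blue',ang(mk['blue']-c),np.hypot(*(mk['blue']-c)),'red',ang(mk['red']-c),np.hypot(*(mk['red']-c)))
F('wrist','pics/wrist7.png',(240,60,345,115),c,-84)
a=im[50:130,230:370]; cv2.imwrite('pics/wrist7c.png',cv2.resize(a,None,fx=5,fy=5,interpolation=cv2.INTER_CUBIC))
E
```

```text
scene pics/scene7.png area 653.0 free [622.7  -95.96 -85.  ] 36.7 fixed-pivot -86.25 51.8
side pics/side7.png area 220.0 free [621.52 -94.32 -85.53] 38.4 fixed-pivot -84.75 42.2
{'blue': array([ 0.63019117, -0.18665069]), 'red': array([ 0.59750053, -0.00835898])}
[  149     0   216   195 31761]
dial [ 0.62183976 -0.09642425] 0.10728247778561807 0.00017071257904866966 blue -84.7117349868268 0.09061211678371871 red 105.44957929121276 0.09136678934577934
wrist pics/wrist7.png area 648.0 free [622.08 -96.24 -85.52] 734.5 fixed-pivot -85.25 737.3
```

View pics/wrist7c.png

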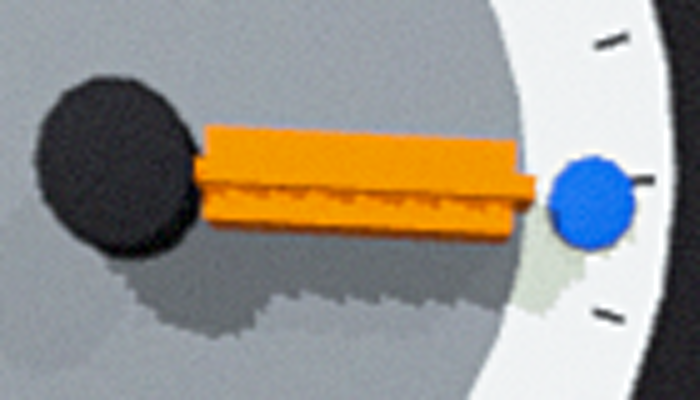

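```bash
sed -i 's/(18,255,255)/(23,255,255)/' fit.py; python3 - <<'E'
import h, pickle
W=pickle.load(open('w7.pkl','rb')); o=h.cp
h.cp=lambda c: W if c=='wrist' else o(c)
import fit; fit.cp=h.cp
from h import *
fit.fit('wrist','pics/wrist7.png',(240,60,345,115),(.62184,-.09642),-85)
A=onz('wrist',(230+205/5,50+178/5),.087);B=onz('wrist',(230+532/5,50+190/5),.087);print('ridge',np.degrees(np.arctan2(*(B-A)[1::-1])),A,B)
b=blobs(cv2.imread('pics/wrist7.png'),(55,100,60),(85,255,255),(300,150,380,220)); print(b,onz('wrist',b[0][1],.086))
E
```

```text
wrist pics/wrist7.png area 1328.0 free [621.82 -96.02 -85.32] 53.8 fixed-pivot -85.25 59.3
ridge -84.54777079851225 [ 0.62121808 -0.11348135  0.087     ] [ 0.62699001 -0.17395367  0.087     ]
[(633, array([343.29, 194.41]))] [ 0.53005866 -0.19541443  0.086     ]
```

Arm and blue agree: arm -84.5 to -85.5° and blue -84.7°, so the arm stays. The wrist camera puts the button at (0.530, -0.195), matching the triangulation, so I go above it.

```bash
python3 - <<'E'
from tgt import *
s=bot.get_state(); M=R.from_quat(s['ee_rot']).as_matrix(); print((M.T@(np.array([.530,-.195,.096])-s['tcp_pos'])/.05).round(3))
E
```

```text
[0.564 0.633 3.515]
```

```bash
python3 -m inch '[[0,0,0,0.28,0.31,0.3,1],[0,0,0,0.28,0.32,0.6,1],[0,0,0,0,0,0.8,1],[0,0,0,0,0,0.8,1],[0,0,0,0,0,0.6,1],[0,0,0,0,0,0.4,1],[0,0,0,0,0,0,1],[0,0,0,0,0,0,1]]'; python3 - <<'E'
from h import *
print(bot.get_state()['tcp_pos'])
for n in ["scene","side"]:
    im=vision.read_camera(n); cv2.imwrite(f"pics/{n}8.png",im[:,:,::-1])
a=cv2.imread('pics/scene8.png')[260:360,155:265]; b=cv2.imread('pics/side8.png')[140:240,350:460]
cv2.imwrite('pics/8c.png',cv2.resize(np.hstack([a,b]),None,fx=3.6,fy=3.6,interpolation=cv2.INTER_CUBIC))
E
```

```text
t: 13.28
tcp_pos: [0.5296, -0.1952, 0.0977]
ee_rot: [0.998, 0.065, 0.0, 0.0]
force: [0.3, -0.0, 0.0]
gripper_width: 0.0006
[ 0.5296321  -0.19517453  0.09770343]
```

View pics/8c.png

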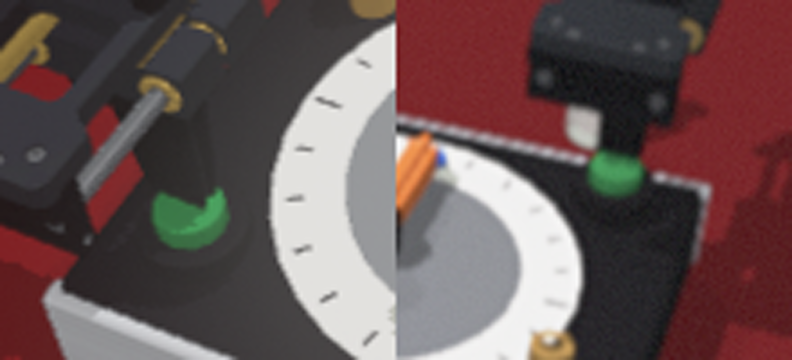

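The fingertip is over the middle of the green button in both views. I'll press down in small steps and watch the force.

```bash
python3 -m inch '[[0,0,0,0,0,0.1,1],[0,0,0,0,0,0.1,1],[0,0,0,0,0,0.04,1],[0,0,0,0,0,0,1],[0,0,0,0,0,0,1]]';python3 -m inch '[[0,0,0,0,0,0.06,1],[0,0,0,0,0,0,1],[0,0,0,0,0,0,1]]';python3 -m inch '[[0,0,0,0,0,0.04,1],[0,0,0,0,0,0,1],[0,0,0,0,0,0,1]]'
```

```text
t: 14.0
tcp_pos: [0.5293, -0.1952, 0.0854]
ee_rot: [0.998, 0.065, 0.0, 0.0]
force: [1.6, -0.1, 4.4]
gripper_width: 0.0005
t: 14.38
tcp_pos: [0.5294, -0.1952, 0.084]
ee_rot: [0.998, 0.065, 0.001, 0.001]
force: [-3.9, 2.0, 24.7]
gripper_width: 0.0005
t: 14.75
tcp_pos: [0.5295, -0.1953, 0.0836]
ee_rot: [0.998, 0.065, 0.001, 0.001]
force: [-9.7, 4.7, 43.5]
gripper_width: 0.0005
```

The button bottomed out: 4.4 N at z 85.4 mm, then a hard stop near 84 mm. Next I release it and go clear.

```bash
python3 -m inch '[[0,0,0,0,0,-0.1,1],[0,0,0,0,0,-0.1,1],[0,0,0,0,0,-0.4,1],[0,0,0,0,0,-0.8,1],[0,0,0,0,0,-0.9,1],[0,0,0,-0.3,0,-0.9,1],[0,0,0,-0.3,-0.5,-0.5,1],[0,0,0,-0.1,-0.2,0,1],[0,0,0,0,0,0,1],[0,0,0,0,0,0,1]]'; python3 - <<'E'
import h, fit
from h import *
W=vision.camera_params('wrist')
for n in ["wrist","scene","side"]:
    im=vision.read_camera(n); cv2.imwrite(f"pics/{n}9.png",im[:,:,::-1])
o=h.cp; h.cp=lambda c: W if c=='wrist' else o(c); fit.cp=h.cp
fit.fit('wrist','pics/wrist9.png',(240,60,345,115),(.62184,-.09642),-85)
fit.fit('scene','pics/scene9.png',(255,290,320,360),(.6239,-.0972),-85)
im=cv2.imread('pics/wrist9.png')
b=blobs(im,(55,100,60),(85,255,255),(280,120,420,280)); print('green',b,h.onz('wrist',b[0][1],.09))
b=blobs(im,(105,120,90),(125,255,255),(280,20,420,180)); print('blue',b,h.onz('wrist',b[0][1],.064))
E
```

```text
t: 16.0
tcp_pos: [0.49, -0.1651, 0.2638]
ee_rot: [0.998, 0.065, -0.001, -0.0]
force: [1.1, -0.2, -0.6]
gripper_width: 0.0004
wrist pics/wrist9.png area 1463.0 free [622.01 -96.08 -85.53] 58.0 fixed-pivot -85.25 65.8
scene pics/scene9.png area 654.0 free [623.63 -95.95 -86.09] 38.5 fixed-pivot -86.25 52.2
green [(673, array([347.96, 186.99]))] [ 0.53034153 -0.1949996   0.09      ]
blue [(264, array([352.82,  79.27]))] [ 0.63010073 -0.18659721  0.064     ]
```

View pics/wrist9.png

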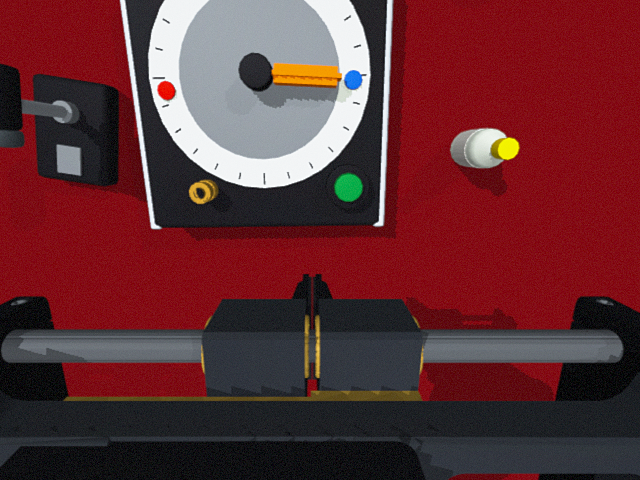

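View pics/scene9.png

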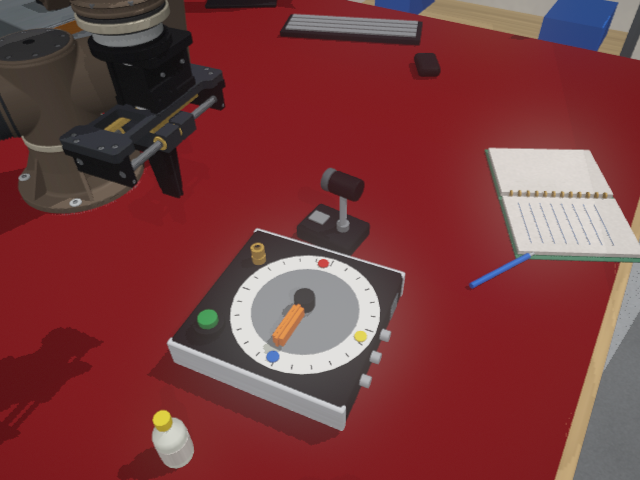

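All in place: the arm points at blue, the button is up, and the microphone, bottle and adapter have not moved.

```bash
python3 -c "
from workcell import workorder; print(workorder.finish_job())"
```

```text
the job is handed in; nothing more can be done
None
```

The orange arm now points at the blue mark, the green start button has been pressed once and released, and I handed the job in at about 16 s.

- **Arm:** I pushed it only from its counter-clockwise side with the shut fingertip. I stopped short once to measure, then pushed the last 4° or so. On the last check, the wrist camera fitted the arm at -85.3 to -85.5° and the scene camera at -86.1 to -86.3°. Blue is at -84.7°, so the arm is within about 0.5 to 1.5° of it. Reading the arm's ridge by hand in an earlier picture gave -84.5°.
- **Cameras:** they disagree by 2 to 4 mm in absolute position, so I compared the arm and the mark within the same picture.
- **Button:** I pressed it only after the arm was set. It was at 4.4 N just before the stop, which it hit 84 mm above the desk. The last step went further than needed and put about 44 N on the fingertip. That is above the 40 N given for the arm and gripper body, though only the fingertip was touching, and well below the 120 N wrist limit.
- **Other objects:** in the final pictures the button is up and the robot is clear of everything. The microphone, bottle and adapter stand where they were.

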